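# Take the lending dish off its latch dock and hold it ready to tip at the blue tub

## Robot

A 6-joint arm with a two-finger parallel gripper is mounted at the origin on the work surface. World frame = base frame: x ahead of the robot, y to its left, z up, the work surface at z = 0. Lengths are in mm, angles in rad, forces in N, time in s.
With the tool pointing down it reaches from about 350 to 775 mm from the base axis. Payload 7.3 kg.
Tool frame: the origin (TCP) lies midway between the tips of the shut fingers; the grasp point (between the pads) lies 19 mm behind it; z points along the fingers, y is the line along which they close (so a half turn about z gives the same grasp; the last joint's range is limited). The gripper opens to 92 mm and grips with 3 to 60 N. Pads are 19 mm wide; open, the fingers measure 130 mm over their backs; the gripper's body (75 mm by 190 mm) begins 47 mm behind the grasp point.
Start: joints at [-1.349, 0.342, 1.524, -0, 1.275, -0.146], TCP at [188.795, -489.902, 199.541] pointing down, gripper open.
Joint ranges: [-2.53, 2.53], [-0.77, 2.02], [0.04, 2.7], [-1, 4.14], [0.28, 2.66], [-3.11, 3.11]. Speed limits (rad/s): [2.57, 2.57, 3.14, 3.14, 3.14, 3.14].

## Interface

Orientations are given as [roll, pitch, yaw] about the fixed x, y, z axes, in that order (R = Rz(yaw) Ry(pitch) Rx(roll)).
In Python, from plant import * gives the robot as it stands.
- The arm moves only by the tool step_arm, never from a script. Its argument "deltas" is one flat list of numbers, 5 for each row, row after row: the shift along the world's x, y, z in mm, then the turn about the world's z in degrees, then the finger opening in mm, from 0 to 91.8. In form: [tx, ty, tz, turn, gripper, tx, ty, tz, turn, gripper, ...]. A call has exactly 10 rows; each row shifts and turns the commanded pose from where the row before left it; what a row does not reach is not made up. A row lasts 1/8 s, in which the tool goes at most 62.5 mm and 10.7 degrees, less where a joint would pass 70% of its speed; a pose out of reach is approached as far as the arm can. A call is refused whole if a number of a shift passes 62.5 or a number of a turn 10.7, either way. A call with a gripper value outside its range is refused whole. The fingers move at their own pace and stop on an object; the grip force is fixed at half the most. Time passes only in rows, so rows that do not move let the fingers close, or fill a call up. It gives the time, the measured TCP pose, the force, the opening and the grip force at its end, in the units of the state.
- get_obs(): the state, without advancing time (a new reading comes with each control period).
- capture(name): name is "scene" or "side" or "wrist"; returns the picture (384x512x3 uint8, red, green, blue); there is no depth.
- camera_params(name): a dict with "mtx" (3x3 intrinsics, pixels), "rvec" (rotation vector, rad) and "tvec" (3), from world to camera coordinates, as OpenCV has them. Camera axes: x right, y down, z forward; pixel columns grow to the right and rows downward; lengths in mm; the calibration is good to about 2 mm. The wrist camera is an equidistant fisheye: a pixel r from the principal point sees the ray r / f radians off the axis. A picture is of the moment at which its call begins: read the wrist's pose just before it. camera_params takes no time and is no camera call; for the wrist camera it gives the pose at the moment of the call.
- close_job(): hands the job in; it is judged then, once.
The state is a dict: "time": time; "joint_positions": joint angles; "dq": joint speeds; "tau": joint torques, N m; "tool_pos": TCP position; "tcp_rot": TCP orientation; "contact_force": force on the tool from outside, world axes, zero at the start; "moment": the same for the moment, N m; "grip_width": finger opening in mm; "finger_force": force on a finger pad.
Only numpy, scipy, OpenCV 4.12 (cv2) and the standard library are available. Lean on these libraries where they do the work, as an engineer would, in place of code of your own. Each camera call takes 0.05 s, during which the arm holds its last target. There are 200 camera calls.

## Task

Turn the orange latch knob clockwise until it clicks past its detent and stays open, then lift the white dish off its dock by the black bail. Give the dish a quarter turn from the way it sat in the dock, so that its yellow lip points sideways to the blue tub, and finish while holding it there: level and still in the gripper, resting on nothing else, with the tip of the lip over the middle of the tub's mouth, low above it (a few centimetres, at most a hand's breadth), and the green ball still at rest in the middle of the dish. Always keep the dish near level and the ball in its middle, leave the latch open and do not disturb the tubs or the other things on the table.

Things in the scene. Friction and masses are not known exactly. Their poses are not given: they have to be found in the camera images.
- dock: White lending dock, fixed to the table: a 15 mm thick slab with a low black ring (outer diameter 88 mm, top 22 mm above the table) that locates the foot of the dish. Origin on the table right under the centre of the ring; its x axis points away from the robot (within 0.25 rad) from the ring to the latch knob, whose post stands at x = 125 mm; z up.
- latch (a joint): Angle of the orange latch knob (rad): 0 as found, latched; grows clockwise seen from above, to a stop at 1.2. A sprung detent resists with up to about 0.25 N m; its centre is at 0.6: let go before that, the knob snaps back to 0; past it, on to 1.2, where it stays. (It is a sprung steel strut under the knob, tightest at 0.6.)
- keeper_tip (a point): Tip of the orange keeper finger that the knob carries: 68 mm from the knob's axis, finger 18 mm wide, 6 mm thick, top 60 mm above the table. With the latch at 0 it points to the dock's -x and lies about 3 mm above the dish's rim, so that the dish cannot be lifted; beyond about 0.8 rad it is clear.
- latch_grip (a point): Middle of the knob's grip bar, on the vertical axis of the knob, 87 mm above the table. The bar is 46 mm long, 14 mm thick, spans 60 to 100 mm above the table and is to be gripped across its 14 mm. Its length lies along this frame's x axis (along the dock's x axis when the joint is 0); the frame turns with the knob.
- dish: Loose white dished plate, 0.15 to 0.23 kg, 136 mm across, rim 36 mm above its underside. Origin at the centre of the underside (15 mm above the table when docked), z up. Floor: flat of 8 mm radius, 10 mm above the underside, then rising at 10 degrees, with a steep outer wall. A yellow open lip 62 mm wide runs out along +x; as found it points to the dock's -x (to the robot) within 0.12 rad.
- bail_mid (a point): Middle of the black bail (carrying bar) that spans the dish on two posts, along the dish's y axis, 85 mm above the dish's underside, right above the ball. The bar is 12 mm thick (dish x) and 18 mm high; between its posts 130 mm are free. The frame's axes are the dish's. The ball's top lies 35 mm below this point.
- lip_tip (a point): Tip of the yellow lip: 95 mm from the dish's centre along its +x, 24 mm above its underside. Axes as the dish's.
- ball_center (a point): Centre of the green hard rubber ball, 40 mm diameter, about 28 to 46 g, lying loose in the middle of the dish (30 mm above the dish's underside). It rolls freely.
- blue_tub: Loose blue round tub, rim 130 mm in diameter, 60 mm high, open on top. Origin at the centre of its underside. It stands either left or right of the dock, about 0.2 to 0.35 m away; the grey tub stands on the other side.
- blue_tub_mouth (a point): Centre of the blue tub's mouth, level with its rim (60 mm above the table).
- grey_tub: The same tub in grey, on the other side of the dock: not to be used. Origin at the centre of its underside.
- detergent: Bystander: white detergent bottle, 200 mm tall, 76 mm diameter. Origin under its centre.
- softener: Bystander: blue softener bottle, 170 mm tall, 72 mm diameter. Origin under its centre.
- measure_cup: Bystander: orange measuring cup, 65 mm tall, 60 mm diameter. Origin under its centre.
- lint_brush: Bystander: lint brush lying near the robot, length along its x axis. Origin under it.
- scent_jar: Bystander: amber jar with steel cap, 75 mm tall, 60 mm diameter. Origin under its centre.
- soap_box: Bystander: cardboard box 70 x 120 x 50 mm. Origin under its centre.
Mind the look-alikes: they are no part of the job. What is shaped like the dish but purple is not meant. What is shaped like the blue_tub but turquoise is not meant.

How it is judged:
By the outcome, as a careful person would: the job done as asked, in the order asked, and still so for the second after the job is handed in, while the arm keeps its last pose, push and grip.
It also fails if it takes over 66 s, if anything falls off the work surface, if the arm or the gripper's body presses on something with over 40 N, if the wrist force passes 120 N, or if a joint passes its speed limit or range.

## Working session

There is one attempt and no reset: what is moved stays moved. The work goes in short steps, Python scripts to look and compute and a tool call to move; the robot and the scene stay as the last step left them, time stands still between calls to the robot, and variables do not carry over. Pictures are saved under pics/ and viewed, at most 10 in all, crops included, and the job is handed in when it is done.

Besides the shell and the picture viewer there is one more tool, called as name(argument=value, ...), one argument or row to a line, values as JSON. step_arm: Moves the arm, as the interface text tells. Its arguments: {"type":"object","properties":{"deltas":{"type":"array","items":{"type":"number"}}},"required":["deltas"]}

```bash
ls; mkdir -p pics; python3 - <<'E'
from plant import *
import cv2,numpy as np
for n in("scene","side"):
    im=capture(n); cv2.imwrite(f"pics/{n}0.png",cv2.cvtColor(im,cv2.COLOR_RGB2BGR))
    p=camera_params(n); R=cv2.Rodrigues(np.array(p["rvec"],float))[0]; print(n,np.array(p["mtx"]).tolist(),(-R.T@np.array(p["tvec"]).ravel()).round(0),R[2].round(2))
o=get_obs();print(o)
E
```

```text
pics
scene [[447.21538403031565, 0.0, 257.9098448977343], [0.0, 447.21538403031565, 191.11141901537897], [0.0, 0.0, 1.0]] [1234. -131.  896.] [-0.66  0.17 -0.74]
side [[388.6455172512448, 0.0, 254.62481634317743], [0.0, 388.6455172512448, 192.2717388545051], [0.0, 0.0, 1.0]] [ 28. 616. 821.] [ 0.46 -0.55 -0.7 ]
{'time': 0.1, 'joint_positions': array([-1.34900695e+00,  3.42640476e-01,  1.52488554e+00, -2.69312947e-05,
        1.27537673e+00, -1.46023052e-01]), 'dq': array([-0.00020797, -0.00330616, -0.00031417,  0.00151961,  0.00246016,
        0.0007839 ]), 'tau': array([ 1.72568019e-03, -4.32004523e+01, -2.44694442e+01,  7.19467155e-02,
        5.26424136e-02, -4.08889980e-05]), 'tool_pos': array([ 188.69440618, -489.51496048,  198.93354526]), 'tcp_rot': array([-3.14029275e+00, -1.65144637e-04,  3.67820175e-01]), 'contact_force': array([ 1.32268655,  0.16675708, -0.31120038]), 'moment': array([ 0.04756303, -0.00456681, -0.02869703]), 'finger_force': 0.0, 'grip_width': 91.65052097388863}
```

View pics/scene0.png

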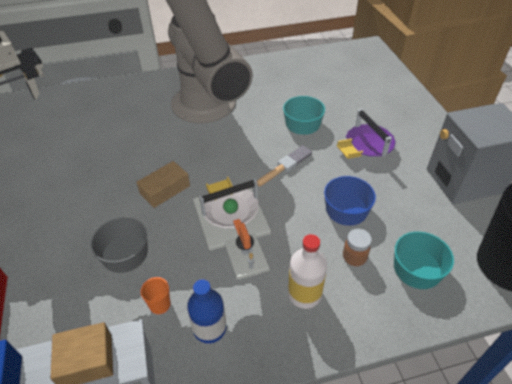

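View pics/side0.png

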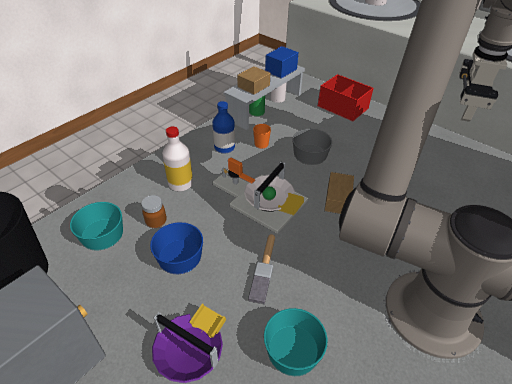

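The scene view shows the white dish with the green ball at (231,206), its black bail and lip towards the robot, the orange latch at (243,237), the blue tub at (349,200) and the grey tub at (120,245). Look-alikes are the turquoise tubs (304,115) and (422,260) and the purple dish (372,140). The side view shows the white dish at (270,193), the blue tub at (177,248), turquoise tubs at (97,226) and (295,342), and the purple dish at (187,345). The white dish and the true-blue tub fit the description. I'll confirm this in an enlarged crop.

```bash
python3 - <<'E'
import cv2,numpy as np
a=cv2.imread("pics/scene0.png")[165:285,190:390]; b=cv2.imread("pics/side0.png")[145:275,145:315]
a=cv2.resize(a,None,fx=4,fy=4,interpolation=2)  # 800x480
cv2.imwrite("pics/a.png",a); cv2.imwrite("pics/b.png",cv2.resize(b,None,fx=4.5,fy=4.5,interpolation=2))
E
```

```text
(no output)
```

View pics/a.png

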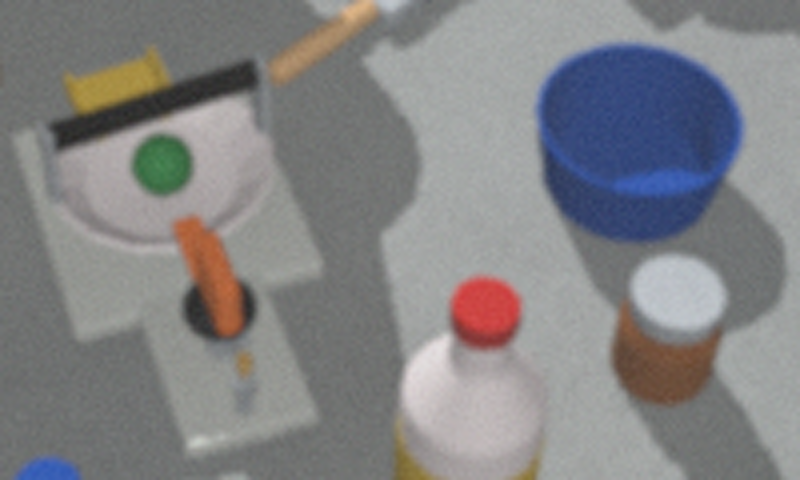

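View pics/b.png

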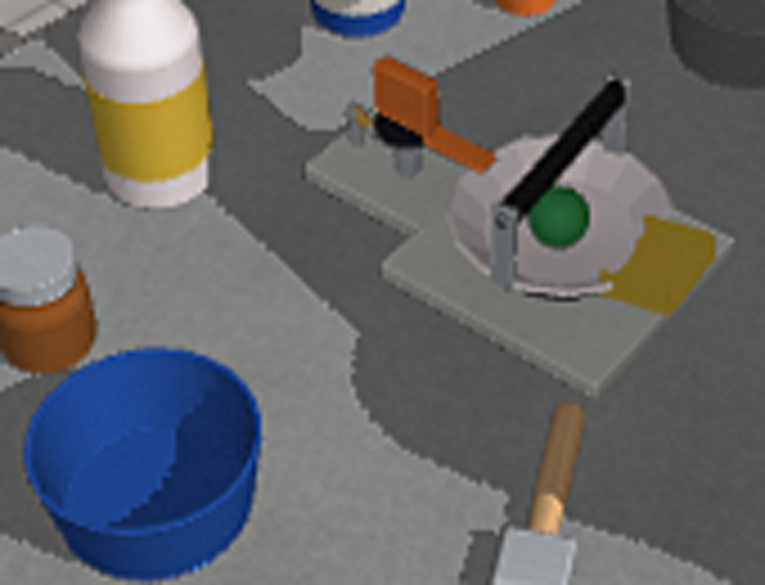

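```bash
cat > h.py <<'E'
import numpy as np,cv2
from plant import *
def ray(n,u,v):
    p=camera_params(n);R=cv2.Rodrigues(np.array(p["rvec"],float))[0]
    d=R.T@np.linalg.inv(np.array(p["mtx"]))@[u,v,1];return -R.T@np.array(p["tvec"],float).ravel(),d/np.linalg.norm(d)
def plane(n,u,v,z):
    c,d=ray(n,u,v);return (c+d*(z-c[2])/d[2]).round(1)
def tri(a,b):
    A=np.zeros((3,3));y=np.zeros(3)
    for c,d in(ray("scene",*a),ray("side",*b)):
        M=np.eye(3)-np.outer(d,d);A+=M;y+=M@c
    return np.linalg.solve(A,y).round(1)
E
python3 - <<'E'
from h import *
a=lambda x,y:(190+x/4,165+y/4)
b=lambda x,y:(145+x/4.5,145+y/4.5)
for n,z,A,B in [("bail_y-",100,(53,133),(618,90)),("bail_y+",100,(258,75),(505,218)),("ball",45,(163,165),(560,216)),("mouth",60,(640,115),(143,440)),
 ("keeptip",60,(188,225),(488,160)),("postbase",15,(232,343),(405,172)),("jarcap",75,(677,293),(35,262)),("detcap",195,(485,312),None),("bartop",100,(222,280),(407,76)),("lipL",39,(75,95),(665,305)),("lipR",39,(160,70),(712,245))]:
    print(n,plane("scene",*a(*A),z),*( [plane("side",*b(*B),z),tri(a(*A),b(*B))] if B else []))
for n,z,q in[("softcap",165,("scene",202,288)),("det",195,("side",172,132)),("softcap",165,("side",222,106)),("cup",65,("scene",155,288)),("greymouth",60,("scene",120,237)),("brushend",15,("scene",262,182)),("brushend",15,("scene",308,153)),("soap",50,("scene",163,180))]:print(n,plane(*q,z))
E
```

```text
bail_y- [511.9 -82.2 100. ] [513.9 -87.1 100. ] [512.7 -83.4 102.2]
bail_y+ [498.5  47.8 100. ] [492.6  48.9 100. ] [494.9  47.7  97. ]
ball [507.1 -17.   45. ] [503.1 -18.7  45. ] [504.5 -18.1  43.6]
mouth [559.7 279.9  60. ] [554.9 280.7  60. ] [557.2 280.4  57.4]
keeptip [570.2 -14.9  60. ] [561.  -15.8  60. ] [564.8 -16.4  55.8]
postbase [629.2  -3.8  15. ] [626.7  -7.   15. ] [627.6  -5.3  14.7]
jarcap [704.1 239.2  75. ] [693. 241.  75.] [699.3 239.9  69.2]
detcap [767.6  91.8 195. ]
bartop [645.  -11.2 100. ] [623.7  -8.4 100. ] [633.9 -13.   89.3]
lipL [427.5 -58.6  39. ] [410.1  -5.9  39. ] [417.7 -44.1  13.7]
lipR [420.3   0.   39. ] [418.5 -66.7  39. ] [416.8 -20.8  59.6]
softcap [ 790.7 -128.2  165. ]
det [760.3  95.3 195. ]
softcap [ 784.8 -123.5  165. ]
cup [ 703.7 -223.7   65. ]
greymouth [ 543.2 -288.7   60. ]
brushend [419.1  88.3  15. ]
brushend [342.6 247.6  15. ]
soap [ 374.3 -170.2   50. ]
```

The bail middle comes out at about (504,-18,100), yaw tilt about 8°. The knob is at about (628,-5) and the tub mouth at (557,280). Checks: ring to knob is 124 mm against 125 expected, the bail height is right, and the blue tub is on the +y side. The crop confirms white dish and true-blue tub. Moving above the knob.

step_arm(
  deltas=[10,11,1,5,91,20,22,1,8,91,25,27,1,8.5,91,25,27,1,8.5,91,25,27,1,8.5,91,25,27,1,8.5,91,25,27,1,8.5,91,25,27,1,8.5,91,25,27,1,8.5,91,25,27,1,8.5,91],
)

```text
time: 1.35
tool_pos: [419.4, -239.8, 209.3]
tcp_rot: [-3.141, -0.0, 1.786]
contact_force: [0.5, -0.6, -0.1]
grip_width: 91.0
finger_force: 0.0
```

step_arm(
  deltas=[25,27,0,8.5,91,25,27,0,8.5,91,25,27,0,8.5,91,25,28,0,8.5,91,25,28,0,8.5,91,25,28,0,8.5,91,22,26,0,8.5,91,20,22,0,8.5,91,12,17,0,8,91,5,6,0,8,91],
)

```text
time: 2.6
tool_pos: [628.0, -3.6, 208.6]
tcp_rot: [3.141, -0.001, -3.03]
contact_force: [-0.5, -0.7, 0.1]
grip_width: 90.7
finger_force: 0.0
```

```bash
python3 - <<'E'
from h import *
a=lambda x,y:(190+x/4,165+y/4)
b=lambda x,y:(145+x/4.5,145+y/4.5)
for A in[(80,335),(320,268),(190,448),(316,415)]:print(plane("scene",*a(*A),15))
for B in[(385,265),(596,388),(732,240)]:print(plane("side",*b(*B),15))
o=get_obs();print(o["time"],o["tool_pos"],o["tcp_rot"],o["joint_positions"])
p=camera_params("wrist");im=capture("wrist");np.savez("w1.npz",**{k:np.array(p[k]) for k in("mtx","rvec","tvec")})
cv2.imwrite("pics/w1.png",cv2.resize(im[...,::-1],(800,600),interpolation=2))
E
```

```text
[599.4 -90.3  15. ]
[589.3  62.2  15. ]
[693.  -44.5  15. ]
[690.8  30.6  15. ]
[577.2  65.5  15. ]
[412.6  56.6  15. ]
[ 423.4 -100.    15. ]
2.6 [628.02350843  -3.61047384 208.64152348] [ 3.14095261e+00 -1.31424412e-03 -3.02963050e+00] [-1.27871881e-01  5.30817756e-01  1.19763310e+00  3.13355572e-04
  1.41457047e+00 -1.81067891e+00]
```

View pics/w1.png

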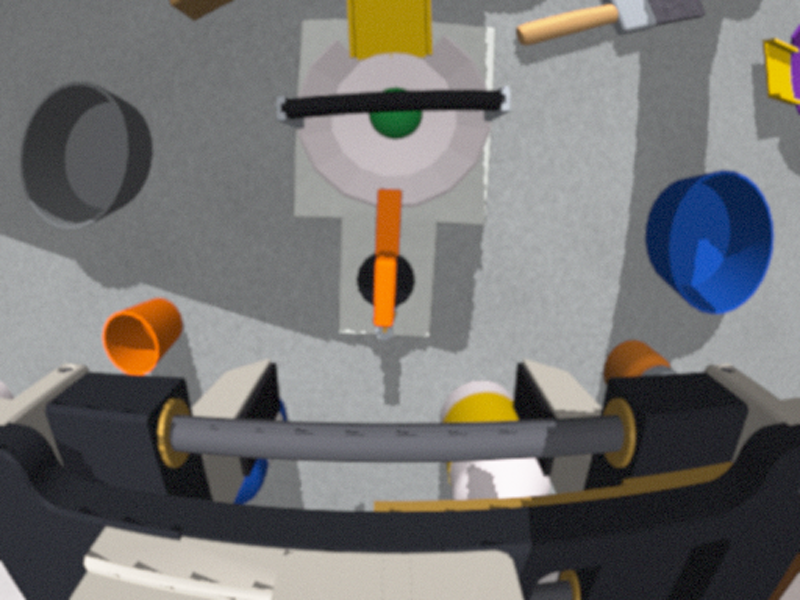

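The wrist view shows the knob's bar top from (386,256) to (384,326), the keeper tip at (389,190), the bail from (290,106) to (503,99), the ball at (395,113) and the blue tub at (712,240).

```bash
cat >> h.py <<'E'
def wplane(f,x,y,z):  # x,y in 800x600 view
    p=np.load(f);K=p["mtx"];R=cv2.Rodrigues(p["rvec"].astype(float))[0];c=-R.T@p["tvec"].astype(float).ravel()
    s=800/512;a=(x/s-K[0,2])/K[0,0];b=(y/s-K[1,2])/K[1,1];r=np.hypot(a,b)+1e-9
    d=R.T@np.array([a/r*np.sin(r),b/r*np.sin(r),np.cos(r)]);return (c+d*(z-c[2])/d[2]).round(1)
E
python3 - <<'E'
from h import *
for n,x,y,z in[("barN",386,256,100),("barF",384,326,100),("tip",389,190,60),("bailL",290,106,105),("bailR",503,99,105),("ball",395,113,45),("lipL",348,57,39),("lipR",432,53,39),("slabL",303,21,15),("slabL2",294,215,15),("slabR",487,222,15),("s3",340,333,15),("s4",428,335,15),("mouth",713,240,60),("ringknobbase",386,280,35)]:print(n,wplane("w1.npz",x,y,z))
E
```

```text
barN [604.2 -11.7 100. ]
barF [651.4  -8.  100. ]
tip [563.7 -14.8  60. ]
bailL [514.5 -81.2 105. ]
bailR [495.2  48.9 105. ]
ball [506.2 -17.   45. ]
lipL [464.8 -57.2  39. ]
lipR [454.8   5.1  39. ]
slabL [ 429.1 -101.3   15. ]
slabL2 [593.4 -91.   15. ]
slabR [581.6  67.7  15. ]
s3 [691.6 -44.3  15. ]
s4 [684.8  31.9  15. ]
mouth [559.2 262.4  60. ]
ringknobbase [635.4  -9.6  35. ]
```

step_arm(
  deltas=[0.5,-2.5,-5,-1,91,0,-3,-12,-1,91,0,0,-20,0,91,0,0,-25,0,91,0,0,-25,0,91,0,0,-22,0,91,0,0,-16,0,91,0,0,-10,0,91,0,0,-5,0,91,0,0,0,0,91],
)

```text
time: 3.9
tool_pos: [628.4, -10.4, 69.7]
tcp_rot: [3.142, 0.0, -3.071]
contact_force: [0.4, 0.2, 0.4]
grip_width: 91.2
finger_force: 0.0
```

step_arm(
  deltas=[0,0,0,0,60,0,0,0,0,30,0,0,0,0,20,0,0,0,0,10,0,0,0,0,5,0,0,0,0,5,0,0,0,0,5,0,0,0,0,5,0,0,0,0,5,0,0,0,0,5],
)

```text
time: 5.15
tool_pos: [628.4, -11.4, 69.6]
tcp_rot: [-3.14, 0.0, -3.071]
contact_force: [-0.3, -5.6, -1.1]
grip_width: 13.0
finger_force: 30.0
```

The bar is gripped at width 13 with a light side load, so the axis lies a little to -y. I'll relax that and turn clockwise.

step_arm(
  deltas=[0,-1.5,0,0,5,0,0,0,-4,5,0,0,0,-6,5,0,0,0,-6,5,0,0,0,-6,5,0,0,0,-6,5,0,0,0,-6,5,0,0,0,-6,5,0,0,0,-5,5,0,0,0,0,5],
)

```text
time: 6.4
tool_pos: [628.7, -10.5, 69.6]
tcp_rot: [3.139, -0.001, 2.428]
contact_force: [2.7, 4.4, -1.6]
grip_width: 13.0
finger_force: 30.2
```

step_arm(
  deltas=[0,0,0,-4,5,0,0,0,-5,5,0,0,0,-5,5,0,0,0,-4,5,0,0,0,-2,5,0,0,0,0,5,0,0,0,0,5,0,0,0,0,5,0,0,0,0,5,0,0,0,0,5],
)

```text
time: 7.65
tool_pos: [629.1, -10.3, 69.6]
tcp_rot: [3.139, -0.001, 2.08]
contact_force: [4.4, 4.2, -1.9]
grip_width: 13.3
finger_force: 30.2
```

```bash
python3 - <<'E'
from h import *
o=get_obs();print(o["tool_pos"],o["tcp_rot"],o["contact_force"],o["moment"],o["grip_width"],o["joint_positions"])
E
```

```text
[629.14768861 -10.26844868  69.59707809] [ 3.13869298e+00 -1.06774597e-03  2.08032562e+00] [ 4.38552163  4.24497614 -1.9093063 ] [ 0.95973722 -0.84978185 -0.19599265] 13.263533522251786 [-0.13947728  0.6476625   1.38792084  0.00291457  1.10434622 -0.6503136 ]
```

step_arm(
  deltas=[0,0,0,0,20,0,0,0,0,40,0,0,0,0,70,0,0,0,0,70,0,0,5,0,70,0,0,15,0,70,0,0,30,0,70,0,0,30,0,70,0,0,30,0,70,0,0,20,0,70],
)

```text
time: 8.9
tool_pos: [628.9, -12.0, 202.7]
tcp_rot: [3.139, 0.002, 2.078]
contact_force: [0.7, 0.3, 0.2]
grip_width: 69.8
finger_force: 0.0
```

step_arm(
  deltas=[-10,-1,8,-1,60,-20,-1,2,-3,60,-25,-1,0,-3,60,-25,-1,0,-3,60,-20,-1,0,-3,60,-14,-1,0,-3,60,-7,-1,0,-3,60,-3,0,0,-2,60,0,0,0,0,60,0,0,0,0,60],
)

```text
time: 10.15
tool_pos: [504.4, -18.9, 209.5]
tcp_rot: [3.142, 0.0, 1.712]
contact_force: [0.2, 0.5, 0.0]
grip_width: 59.8
finger_force: 0.0
```

```bash
python3 - <<'E'
from h import *
o=get_obs();print(o["time"],o["tool_pos"],o["tcp_rot"],o["joint_positions"],o["contact_force"],o["moment"])
p=camera_params("wrist");im=capture("wrist");np.savez("w2.npz",**{k:np.array(p[k]) for k in("mtx","rvec","tvec")})
cv2.imwrite("pics/w2.png",cv2.resize(im[...,::-1],(800,600),interpolation=2))
E
```

```text
10.15 [504.40488521 -18.8779724  209.47941105] [3.14150336e+00 1.06839933e-05 1.71228606e+00] [-1.89365479e-01  2.96842535e-01  1.56137298e+00  1.97129064e-05
  1.28328922e+00 -3.30860801e-01] [0.1581406  0.46292401 0.0112632 ] [-0.00052909 -0.1027135  -0.02245946]
```

View pics/w2.png

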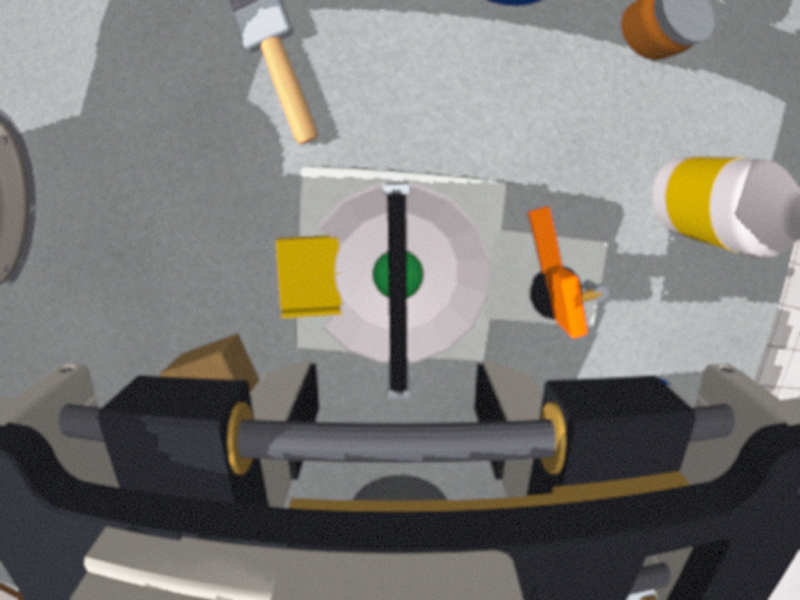

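The latch is open: the keeper points away at (540,215). The bail runs from (396,192) to (399,391) and the ball is centred at (397,274).

```bash
python3 - <<'E'
from h import *
for n,x,y,z in[("bail+",396,192,109),("bail-",399,391,109),("ball",397.5,274,45),("rimL",334,272,51),("rimR",488,272,51),("lipA",277,239,39),("lipB",282,317,39),("post+",396,187,109),("post-",399,396,109)]:print(n,wplane("w2.npz",x,y,z))
E
```

```text
bail+ [495.4  47.7 109. ]
bail- [516.3 -83.6 109. ]
ball [505.9 -17.1  45. ]
rimL [457.8 -20.9  51. ]
rimR [574.   -4.1  51. ]
lipA [408.4  -3.3  39. ]
lipB [417.6 -66.9  39. ]
post+ [495.   50.7 109. ]
post- [516.9 -87.5 109. ]
```

step_arm(
  deltas=[1.3,1,-5,0.6,60,0,0,-12,0,60,0,0,-20,0,60,0,0,-24,0,60,0,0,-24,0,60,0,0,-20,0,60,0,0,-12,0,60,0,0,-8,0,60,0,0,-4,0,60,0,0,0,0,60],
)

```text
time: 11.45
tool_pos: [505.7, -17.9, 80.7]
tcp_rot: [3.141, 0.0, 1.722]
contact_force: [0.0, 0.1, 0.8]
grip_width: 60.1
finger_force: 0.0
```

step_arm(
  deltas=[0,0,0,0,40,0,0,0,0,30,0,0,0,0,22,0,0,0,0,16,0,0,0,0,12,0,0,0,0,8,0,0,0,0,5,0,0,0,0,4,0,0,0,0,4,0,0,0,0,4],
)

```text
time: 12.7
tool_pos: [505.6, -17.9, 80.6]
tcp_rot: [3.142, -0.0, 1.722]
contact_force: [-0.6, 0.0, 0.2]
grip_width: 10.0
finger_force: 30.0
```

step_arm(
  deltas=[0,0,0.5,0,4,0,0,1,0,4,0,0,1.5,0,4,0,0,2,0,4,0,0,3,0,4,0,0,4,0,4,0,0,4,0,4,0,0,4,0,4,0,0,4,0,4,0,0,4,0,4],
)

```text
time: 13.95
tool_pos: [505.6, -17.9, 108.8]
tcp_rot: [3.141, 0.0, 1.722]
contact_force: [0.2, 0.6, -2.1]
grip_width: 10.3
finger_force: 30.0
```

step_arm(
  deltas=[0,0,4,0,4,0,0,4,0,4,0,0,5,0,4,0,0,5,0,4,0,0,5,0,4,0,0,5,0,4,0,0,4,0,4,0,0,3,0,4,0,0,2,0,4,0,0,1,0,4],
)

```text
time: 15.2
tool_pos: [505.6, -17.9, 146.6]
tcp_rot: [3.141, 0.0, 1.722]
contact_force: [0.1, -0.6, -2.1]
grip_width: 10.6
finger_force: 30.0
```

```bash
python3 - <<'E'
from h import *
o=get_obs();print(o["time"],o["tool_pos"],o["tcp_rot"],o["contact_force"],o["moment"],o["grip_width"])
A=capture("scene")[145:265,170:290];B=capture("side")[120:240,200:320]
cv2.imwrite("pics/l1.png",cv2.resize(np.hstack([A,B])[...,::-1],(800,400),interpolation=2))
E
```

```text
15.2 [505.60509934 -17.90373051 146.6258462 ] [3.14144712e+00 3.42263491e-05 1.72217303e+00] [ 0.07430937 -0.62896474 -2.12802853] [ 0.00688453 -0.09677181  0.00470407] 10.576571941404572
```

View pics/l1.png

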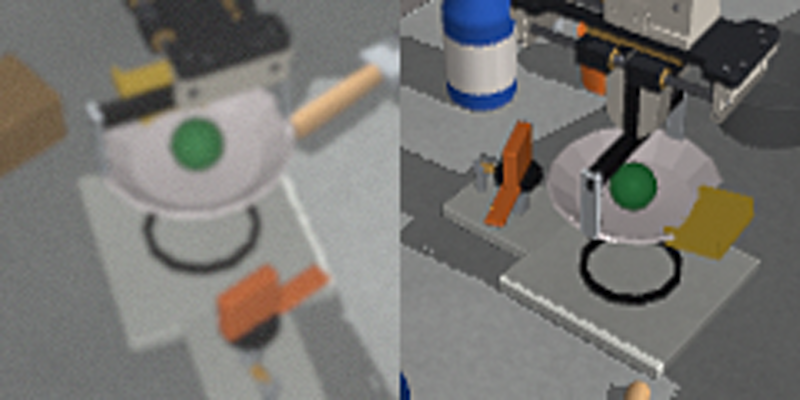

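The dish hangs level with the ball in the middle at (197,144) and (632,187), and the latch is still open. Now a slow carry with the quarter turn.

step_arm(
  deltas=[0,1,0,-0.5,4,0,2,0,-1,4,0,3,0,-1.5,4,0,4,0,-2,4,0,5,0,-2.5,4,0,6,0,-2.5,4,0,7,0,-2.5,4,0,7,0,-2.5,4,0,7,0,-2.5,4,0,7,0,-2.5,4],
)

```text
time: 16.55
tool_pos: [505.6, 31.6, 146.5]
tcp_rot: [3.142, -0.0, 1.371]
contact_force: [1.0, 0.3, -2.7]
grip_width: 10.0
finger_force: 30.0
```

step_arm(
  deltas=[0,8,0,-3,4,0.5,8,0,-3,4,1,8,0,-3,4,1.5,8,0,-3,4,2,8,0,-3,4,2.5,8,0,-3,4,3,8,0,-3,4,3,8,0,-3,4,3,8,0,-3,4,3,8,0,-3,4],
)

```text
time: 17.8
tool_pos: [525.1, 111.6, 146.5]
tcp_rot: [-3.142, 0.0, 0.847]
contact_force: [0.1, 0.4, -2.1]
grip_width: 10.2
finger_force: 30.0
```

step_arm(
  deltas=[3,8,0,-3,4,3.5,8,0,-3,4,4,8,0,-3,4,4,8,0,-3,4,4,8,0,-3,4,4,7,0,-3,4,4,6,0,-3,4,4,5,0,-3,4,4,4,0,-3,4,3.5,3,0,-3,4],
)

```text
time: 19.05
tool_pos: [563.1, 176.5, 146.3]
tcp_rot: [3.142, 0.0, 0.323]
contact_force: [0.3, 0.3, -2.7]
grip_width: 10.0
finger_force: 30.0
```

step_arm(
  deltas=[3,3,0,-3,4,2.5,2,0,-2.5,4,2,2,0,-2,4,1,1,0,-1.5,4,0.8,1,0,-1,4,0,1,0,0,4,0,0,0,0,4,0,0,0,0,4,0,0,0,0,4,0,0,0,0,4],
)

```text
time: 20.3
tool_pos: [572.4, 186.0, 146.5]
tcp_rot: [3.141, 0.0, 0.151]
contact_force: [0.2, -0.3, -3.0]
grip_width: 10.3
finger_force: 30.0
```

```bash
python3 - <<'E'
from h import *
o=get_obs();print(o["time"],o["tool_pos"],o["tcp_rot"],o["contact_force"],o["moment"],o["grip_width"])
A=capture("scene");B=capture("side")
cv2.imwrite("pics/f_scene.png",A[...,::-1]);cv2.imwrite("pics/f_side.png",B[...,::-1])
A=A[125:275,230:400];B=B[140:290,110:280]
cv2.imwrite("pics/f.png",cv2.resize(np.hstack([A,B])[...,::-1],None,fx=800/340,fy=800/340,interpolation=2))
E
```

```text
20.3 [572.40071941 186.01354177 146.54842576] [3.14147393e+00 1.25519103e-05 1.51261377e-01] [ 0.22341564 -0.29092186 -2.96095658] [0.05445727 0.01894674 0.02317687] 10.298350253515808
```

View pics/f.png

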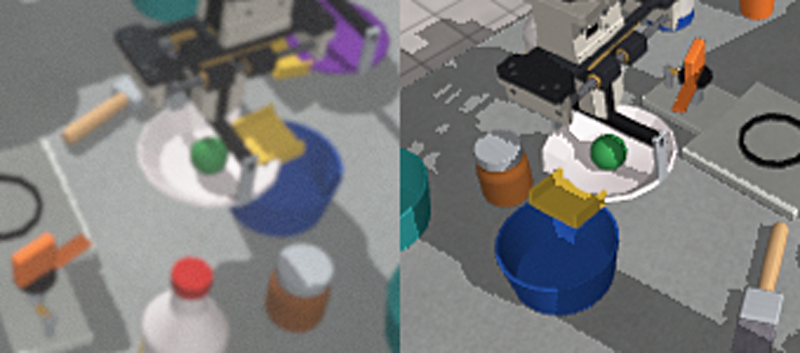

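The dish is level with the lip tip over the blue tub: tip edge midpoint at (289,132) in the left crop and (564,212) in the right. The ball is near the middle. Checking the positions by triangulation.

```bash
python3 - <<'E'
from h import *
k=2.353
s=lambda x,y:(230+x/k,125+y/k)
d=lambda x,y:(110+(x-400)/k,140+y/k)
print("tip",tri(s(289,132),d(564,212)),plane("scene",*s(289,132),104.5),plane("side",*d(564,212),104.5))
print("ball",tri(s(209,155),d(609,152)),plane("scene",*s(209,155),110.5),plane("side",*d(609,152),110.5))
# mouth rim circle fit: blue mask extremes projected from a z=60 circle on the original pictures
for n,o in(("scene",(557.5,280,60)),("side",(557.5,280,60))):
    p=camera_params(n);t=np.linspace(0,2*np.pi,200)
    im=cv2.imread(f"pics/{n}0.png");h=cv2.cvtColor(im,cv2.COLOR_BGR2HSV);m=cv2.inRange(h,(105,130,40),(125,255,255))
    N,l,st,c=cv2.connectedComponentsWithStats(m);q=cv2.projectPoints(np.array([o],float),np.array(p["rvec"],float),np.array(p["tvec"],float),p["mtx"],None)[0][0,0]
    i=l[int(q[1]),int(q[0])];print(n,st[i])
    from scipy.optimize import minimize
    def bb(c):
        P=[]
        for r,z in((65,60),(50,0)):P.append(np.c_[c[0]+r*np.cos(t),c[1]+r*np.sin(t),0*t+z])
        Q=cv2.projectPoints(P[0],np.array(p["rvec"],float),np.array(p["tvec"],float),p["mtx"],None)[0][:,0]
        return Q.min(0)[0],Q.max(0)[0],Q.min(0)[1]
    x,y,w,hh=st[i][:4];f=lambda c:np.sum((np.array(bb(c))-[x-.0,x+w,y])**2)
    r=minimize(f,o[:2],method="Nelder-Mead");print(r.x,r.fun)
E
```

```text
tip [553.  275.8 102.8] [558.6 281.1 104.5] [547.9 270.3 104.5]
ball [571.2 186.4 110.4] [572.  187.3 110.5] [570.6 185.4 110.5]
scene [ 325  177   50   47 1677]
[564.69078177 277.35713916] 2.862170988659506
side [ 150  223   53   51 2120]
[554.75023866 281.11148902] 0.10518770860678556
```

step_arm(
  deltas=[0,0,0,0,4,0,0,0,0,4,0,0,0,0,4,0,0,0,0,4,0,0,0,0,4,0,0,0,0,4,0,0,0,0,4,0,0,0,0,4,0,0,0,0,4,0,0,0,0,4],
)

```text
time: 21.65
tool_pos: [572.4, 186.1, 146.6]
tcp_rot: [3.141, -0.0, 0.151]
contact_force: [0.9, 0.0, -2.8]
grip_width: 10.2
finger_force: 30.0
```

step_arm(
  deltas=[0,0,0,0,4,0,0,0,0,4,0,0,0,0,4,0,0,0,0,4,0,0,0,0,4,0,0,0,0,4,0,0,0,0,4,0,0,0,0,4,0,0,0,0,4,0,0,0,0,4],
)

```text
time: 22.9
tool_pos: [572.4, 186.1, 146.5]
tcp_rot: [3.141, -0.0, 0.151]
contact_force: [0.1, 0.1, -2.5]
grip_width: 10.2
finger_force: 30.0
```

```bash
python3 - <<'E'
from h import *
def g(n):
    im=capture(n);m=cv2.inRange(cv2.cvtColor(im,cv2.COLOR_RGB2HSV),(50,100,40),(75,255,255))
    if n=="side":m[:140]=0;m[:, :150]=0
    N,l,s,c=cv2.connectedComponentsWithStats(m);i=1+s[1:,4].argmax();return c[i].round(1),s[i,4]
for n in("scene","side"):
    for k in range(4):print(n,g(n))
o=get_obs();print(o["time"],o["tool_pos"],o["contact_force"],o["grip_width"])
a,b=g("scene")[0],g("side")[0];print(tri(a,b))
E
```

```text
scene (array([318.3, 190. ]), np.int32(110))
scene (array([318.6, 189.9]), np.int32(120))
scene (array([318.6, 190. ]), np.int32(120))
scene (array([318.6, 190. ]), np.int32(116))
side (array([198.1, 204.2]), np.int32(176))
side (array([198.1, 204.1]), np.int32(177))
side (array([198.1, 204.1]), np.int32(177))
side (array([198.1, 204.1]), np.int32(177))
23.3 [572.39390031 186.11020077 146.55435669] [ 0.31399633 -0.35127381 -3.07651697] 10.046995056372594
[570.3 187.1 113.5]
```

The ball is at rest in the middle and the dish is still, so I'm handing in.

```bash
python3 -c "
from plant import *
print(close_job())"
```

```text
the job is handed in; nothing more can be done
None
```

The job is handed in at about 23 s, with no verdict returned: the latch is open and the dish is held level and still after its quarter turn, its lip tip about 45 mm above the middle of the blue tub's mouth, with the ball at rest in the middle.

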